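Shut the ECG recorder's paper cover and start it on its keys

ROBOT

A 7-joint arm with a two-finger parallel gripper is mounted at the origin on the work surface. World frame = base frame: x ahead of the robot, y to its left, z up, the work surface at z = 0. Lengths are in m, angles in rad, forces in N, time in s.
With the tool pointing down it reaches from about 0.425 to 0.95 m from the base axis. Payload 4.7 kg.
Tool frame: the origin (TCP) lies at the very end of the fingers, on their centre line; the grasp point (between the pads) lies 19 mm behind it (grip_point_offset is the z of the grasp point in the tool frame, in m); z points along the fingers, x is the direction in which the jaws open and shut, and the axes are right-handed (so a half turn about z gives the same grasp; the last joint's range is limited). The gripper opens to 85 mm and grips with 20 to 120 N. Pads are 22 mm wide; open, the fingers measure 114 mm over their backs; the gripper's body (76 mm by 85 mm) begins 54 mm behind the grasp point. The pads swing forward as they close: fully open they stand 13 mm farther back than shut.
Start: joints at [1.248, 0.469, -0.049, 1.532, 0.024, 1.141, -0.082], TCP at [0.196, -0.646, 0.231] pointing down, gripper open.
Joint ranges: [-2.59, 2.59], [-0.33, 1.99], [-1.39, 1.29], [0.1, 2.45], [-1.04, 4.18], [0.21, 1.99], [-2.66, 2.66]. Speed limits (rad/s): [2.57, 2.57, 3.14, 3.14, 3.14, 3.14, 3.14].

INTERFACE

Orientations are given as a rotation vector (axis times angle).
In Python, from station import * gives the robot as it stands. The module is installed in compiled form; this text tells all that it offers.
- The arm moves only by the tool carry_out, never from a script. Its argument "motion" is a list of rows, each a list of 2 entries, a list of its own where there are three numbers: the shift along the tool's x, y, z in mm, then the turn, a rotation vector about the tool's x, y, z in rad. In form: [[[dx, dy, dz], [ax, ay, az]], ...]. A call has 1 to 10 rows; each row shifts and turns the commanded pose from where the row before left it, along the tool's axes as they then stand; what a row does not reach is not made up. A row lasts 1/10 s, in which the tool goes at most 50 mm and 8.59 degrees, less where a joint would pass 70% of its speed; a pose out of reach is approached as far as the arm can. A call with a gripper value outside its range is refused whole. "hand" is the finger opening in mm, from 0 to 85.4, set as the call begins (left out, the last holds). The fingers move at their own pace and stop on an object; "grip_force" is the grip in N (left out, the last holds). Time passes only in rows, so rows that do not move let the fingers close. It gives the time, the measured TCP pose, the force and the opening at its end, in the units of the state.
- state(): the state, without advancing time (a new reading comes with each control period).
- grab_frame(name): name is "scene" or "top"; returns (picture, depth): 420x560x3 uint8, red, green, blue; 420x560 float32, m along the optical axis (not along the pixel's ray), 0 where there is no reading.
- camera_params(name): a dict with "fov_y" (degrees; the focal length in pixels is half the picture's height over the tangent of half this angle, whatever the lens; pixels are square), "cx", "cy" (the principal point, pixels), "dist" ([k1, k2, p1, p2, k3] as OpenCV has them; the pictures are not rectified), "rvec" (rotation vector, rad) and "tvec" (3), from world to camera coordinates, as OpenCV has them. Camera axes: x right, y down, z forward; pixel columns grow to the right and rows downward; lengths in m; the calibration is good to about 2 mm. A picture is of the moment at which its call begins. camera_params takes no time and is no camera call.
- hand_in(): hands the job in, once; it reports no verdict.
Trained networks look in the newest picture that a camera, given by its name, has taken for a name from the list of things; names that differ only in an ending like _2 or _b are one class to them, and where a whole thing is asked for, a point or a joint stands for the part that bears it (a point fixed in the world has none). Each returns a list of dicts, best first, with "conf" (0 to 1); they miss things now and then, are a little off and sometimes report something else, mostly with a low value. They report only what shows in the picture. A call takes as long as a camera call.
- boxes_of(thing, camera): "position" ([x, y, z] in m, in the coordinates of the camera as it stood for that picture, good to about 4 mm: the middle of the surface that is visible of it).
- trace(thing, camera): "mask" (420x560 bool, what is visible of it).
- landmark_of(thing, camera): "position" ([x, y, z] in m, in the coordinates of the camera as it stood for that picture, good to about 4 mm: a listed point, or the origin of a listed thing).
The state is a dict: "clock": time; "q": joint angles; "qd": joint speeds; "joint_efforts": joint torques, N m; "position": TCP position; "ee_rot": TCP orientation; "force": force on the tool from outside, world axes, zero at the start; "ft_torque": the same for the moment, N m; "gripper_width": opening from 0.0 (shut) to 1.0 (fully open).
Only numpy, scipy, OpenCV 4.12 (cv2) and the standard library are available. Lean on these libraries where they do the work, as an engineer would, in place of code of your own. Each camera call takes 0.05 s, during which the arm holds its last target.

TASK

The paper cover of the ECG recorder has been left open: first swing it down until it is fully shut, then start the recorder on its four sprung keys. Hold the round key right down for a full second and let it up, then press the square key, then the long bar key, one key at a time, each right down and let up again. Do not press the cross-shaped key, press no key before the cover is shut, and leave the other things on and around the recorder where they are.

Things in the scene. Friction and masses are not known exactly. Their poses are not given: they have to be found in the camera images.
- recorder: Fixed desk ECG recorder, white and grey, 260 (x) by 360 mm (y), flat deck 70 mm above the table. Origin at table height under its middle; own x away from the operator's edge, y to its left, z up. Black flush screen, 190 x 120 mm, centred at y = -20 mm; keys at y = -135 mm; paper bay and cover on the left, y = 56 to 171 mm. A carrying handle juts 42 mm from its far side.
- cover (a joint): Hinge of the grey paper cover, rad: 0 = shut, flat on the deck; grows as it opens upward, stop at 1.5; starts at 0.85 to 1.3. Its friction keeps the cover wherever it is left; about 2 N at the free edge swings it down.
- cover_edge (a point): Middle of the cover's free edge, outer face. Plate 200 mm (along recorder x) by 115 mm (hinge to free edge), 6 mm thick. Hinge line along recorder x at recorder y = +56, z = 70 mm (plate's underside), beside the screen; free edge to +y. Open, its outer face looks towards the screen and keys: push that face to +y and down. Shut, the outer face is 76 mm above the table.
- round_top (a point): White round key cap, 32 mm across (the power key). Cap 12 mm proud of its black 46 mm square surround, which is 2 mm above the deck. The four keys stand in a column, 52 mm apart along the recorder's x, at its y = -135 mm; their order changes. This point: middle of the cap's top face (84.0 mm above the table when up), moving with it.
- key_round (a joint): Travel of the round key, m: 0 = up, 0.008 = fully down. Sprung straight up: 2 N to start it, 6 N fully down; it rises when let go.
- square_top (a point): White square key cap, 30 x 30 mm (the mode key). Cap 12 mm proud of its black 46 mm square surround, which is 2 mm above the deck. The four keys stand in a column, 52 mm apart along the recorder's x, at its y = -135 mm; their order changes. This point: middle of the cap's top face (84.0 mm above the table when up), moving with it.
- key_square (a joint): Travel of the square key, m: 0 = up, 0.008 = fully down. Sprung straight up: 2 N to start it, 6 N fully down; it rises when let go.
- bar_top (a point): White narrow bar key cap, 13 x 38 mm, its length along the recorder's y (the start key). Cap 12 mm proud of its black 46 mm square surround, which is 2 mm above the deck. The four keys stand in a column, 52 mm apart along the recorder's x, at its y = -135 mm; their order changes. This point: middle of the cap's top face (84.0 mm above the table when up), moving with it.
- key_bar (a joint): Travel of the bar key, m: 0 = up, 0.008 = fully down. Sprung straight up: 2 N to start it, 6 N fully down; it rises when let go.
- cross_top (a point): White plus-shaped key cap, 36 mm over its arms, which are 11 mm wide (the cancel key: must not be pressed). Cap 12 mm proud of its black 46 mm square surround, which is 2 mm above the deck. The four keys stand in a column, 52 mm apart along the recorder's x, at its y = -135 mm; their order changes. This point: middle of the cap's top face (84.0 mm above the table when up), moving with it.
- key_cross (a joint): Travel of the cross key, m: 0 = up, 0.008 = fully down. Sprung straight up: 2 N to start it, 6 N fully down; it rises when let go.
- oximeter: Bystander: grey and white finger-clip oximeter, 64 x 36 x 27 mm, lying on the recorder's screen near its far end. Origin under its middle.
- thermometer: Bystander: white stick thermometer, 24 x 150 x 14 mm, on the table in front of the recorder. Origin under its middle.
- paper_roll: Bystander: spare paper roll standing on end, 58 mm across, 112 mm high, left of the recorder. Origin at its foot.
- gel_bottle: Bystander: white bottle, 48 mm across, 150 mm high, right of the recorder. Origin at its foot.
- spray_bottle: Bystander: white spray bottle, 62 mm across, 192 mm high, beyond the recorder. Origin at its foot.
- dish: Bystander: steel bowl, 120 mm across, 40 mm high, on the left. Origin at its foot.
- glove_box: Bystander: pale carton, 230 x 120 x 75 mm, far left. Origin under its middle.
- jar: Bystander: glass jar with a steel cap, 90 mm across, 110 mm high, on the right. Origin at its foot.

How it is judged:
On the way, in this order (a step that is already met when the one before it is completed fails the run):
1. the paper cover is fully shut (within 0.06 rad) (value of joint cover below 0.06 rad), for 0.1 s.
2. the round key is held at least 6 mm down for 0.8 s, cover shut (value of joint key_round above 0.006 m and value of joint cover below 0.06 rad), for 0.8 s.
3. the square key is pressed at least 6 mm down, the round one up again (value of joint key_square above 0.006 m and value of joint key_round below 0.002 m), for 0.05 s.
4. the bar key is pressed at least 6 mm down, the square one up again (value of joint key_bar above 0.006 m and value of joint key_square below 0.002 m), for 0.05 s.
At the end, for the whole second after the job is handed in: The cover lies shut (within 0.06 rad), all four keys are up again (within 2 mm), after the round, square and bar keys were pressed in that order (value of joint cover below 0.06 rad and value of joint each of key_round, key_square, key_bar, key_cross below 0.002 m); the robot touches nothing.
It fails at once if the cross-shaped key is pressed (more than 3 mm) (value of joint key_cross above 0.003 m).
It fails at once if two keys are down together (both more than 3 mm) (value of joint each of key_round, key_square above 0.003 m or value of joint each of key_round, key_bar above 0.003 m or value of joint each of key_round, key_cross above 0.003 m or value of joint each of key_square, key_bar above 0.003 m or value of joint each of key_square, key_cross above 0.003 m or value of joint each of key_bar, key_cross above 0.003 m).
It fails at once if a key is pressed (more than 3 mm) while the cover is open (over 0.1 rad) (value of joint cover above 0.1 rad and value of joint any of key_round, key_square, key_bar, key_cross above 0.003 m).
It fails at once if a bystander is shifted by more than 30 mm or tipped over (distance of any of oximeter, thermometer, paper_roll, gel_bottle, spray_bottle, dish, glove_box, jar from where it was at the start of the episode above 0.03 m or angle between any of oximeter, thermometer, paper_roll, gel_bottle, spray_bottle, dish, glove_box, jar's own z axis and vertical above 0.5 rad).
It also fails if it takes over 48 s, if anything falls off the work surface, if the arm or the gripper's body presses on something with over 40 N, if the wrist force passes 120 N, or if a joint passes its speed limit or range.

## Working session

There is one attempt and no reset: what is moved stays moved. The work goes in short steps, Python scripts to look and compute and a tool call to move; the robot and the scene stay as the last step left them, time stands still between calls to the robot, and variables do not carry over. Pictures are saved under pics/ and viewed, and the job is handed in when it is done.

Besides the shell and the picture viewer there is one more tool, called after "Call:" by a JSON object that holds its "op" and its "data", one argument or row to a line. carry_out: Moves the arm, as the interface text tells. Its arguments: {"type":"object","properties":{"motion":{"type":"array","items":{"type":"array"}},"hand":{"type":"number"},"grip_force":{"type":"number"}},"required":["motion"]}

```bash
mkdir -p pics
cat > h.py <<'E'
from station import *
import numpy as np, cv2
from scipy.spatial.transform import Rotation as R
def w(cam,p):
    c=camera_params(cam); Rm=cv2.Rodrigues(np.array(c['rvec'],float))[0]
    return Rm.T@(np.array(p)-np.array(c['tvec']).ravel())
def save(cam,n):
    im,d=grab_frame(cam); cv2.imwrite('pics/'+n,im[:,:,::-1]); return im,d
def st():
    s=state(); print({k:np.round(s[k],4).tolist() for k in ('clock','q','position','ee_rot','force','gripper_width')})
E
python3 - <<'E'
from h import *
st()
for cam in ('scene','top'):
    save(cam,cam+'1.png')
    for t in ('round_top','square_top','bar_top','cross_top','cover_edge','recorder'):
        for r in landmark_of(t,cam)[:2]: print(cam,t,round(r['conf'],2),np.round(w(cam,r['position']),4))
st()
E
```

```text
{'clock': 0.0, 'q': [1.2481, 0.4694, -0.0486, 1.5337, 0.0241, 1.141, -0.0823], 'position': [0.1953, -0.6455, 0.2303], 'ee_rot': [-2.5218, 1.8717, 0.0025], 'force': [0.8706, 0.1342, -0.6761], 'gripper_width': 1.0055}
scene round_top 0.49 [ 0.5457 -0.1282  0.0806]
scene round_top 0.36 [0.5269 0.1222 0.1663]
scene square_top 0.45 [ 0.6464 -0.1099  0.084 ]
scene bar_top 0.53 [ 0.4967 -0.1443  0.0839]
scene bar_top 0.3 [ 0.5677 -0.2657 -0.0069]
scene cross_top 0.67 [ 0.6    -0.1229  0.0824]
scene cover_edge 0.65 [0.527  0.1206 0.161 ]
scene recorder 0.65 [ 0.6009 -0.1224  0.0797]
scene recorder 0.62 [ 0.5451  0.0082 -0.0047]
top round_top 0.37 [ 0.4533  0.2488 -0.0026]
top square_top 0.64 [ 0.6479 -0.1109  0.0861]
top square_top 0.29 [ 0.6049  0.4771 -0.0016]
top bar_top 0.41 [ 0.4964 -0.141   0.0845]
top cross_top 0.39 [ 0.592  -0.12    0.0873]
top cover_edge 0.74 [0.5507 0.0051 0.001 ]
top cover_edge 0.65 [0.5265 0.1252 0.1625]
top recorder 0.86 [5.523e-01 4.300e-03 5.000e-04]
{'clock': 0.7, 'q': [1.2481, 0.4686, -0.0486, 1.5325, 0.0241, 1.141, -0.0823], 'position': [0.1955, -0.6461, 0.2314], 'ee_rot': [-2.5226, 1.8724, -0.0001], 'force': [-0.2877, 0.0668, -0.1413], 'gripper_width': 0.9998}
```

View pics/scene1.png

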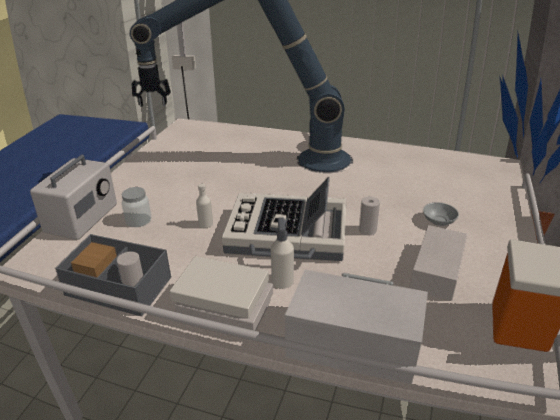

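View pics/top1.png

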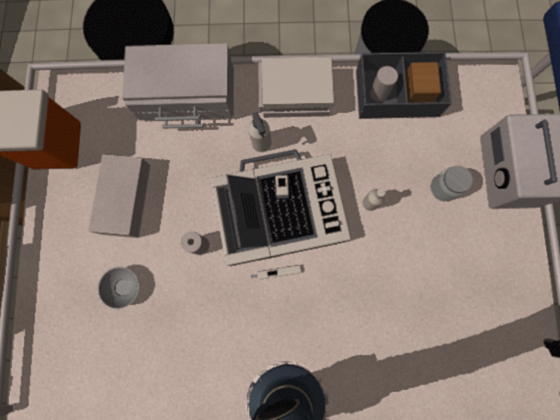

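The networks and both pictures agree. In the top view, far to near at about (320,170), (323,188), (328,206) and (332,225), the keys are square, cross, round and bar. The cover stands open around (245,210). Next I refine the recorder pose.

Run:
```python
from h import *
im,d=save('top','top2.png')
cv2.imwrite('pics/crop2.png',cv2.resize(im[140:280,160:400,::-1],None,fx=3.3,fy=3.3,interpolation=cv2.INTER_CUBIC))
c=camera_params('top'); f=210/np.tan(np.radians(c['fov_y'])/2)
K=np.array([[f,0,c['cx']],[0,f,c['cy']],[0,0,1.]]);D=np.array(c['dist'])
Rm=cv2.Rodrigues(np.array(c['rvec'],float))[0];t=np.array(c['tvec']).ravel();C=-Rm.T@t
def ray(uv,z):
    p=cv2.undistortPoints(np.array([[uv]],float),K,D).ravel(); r=Rm.T@np.r_[p,1]; return C+r*(z-C[2])/r[2]
P={}
for n in ('square_top','cross_top','round_top','bar_top'):
    for r in trace(n,'top')[:2]:
        m=r['mask'];v,u=np.nonzero(m); print(n,round(r['conf'],2),m.sum(),u.mean().round(1),v.mean().round(1),np.round(ray((u.mean(),v.mean()),.084),4))
for n in ('round_top','square_top','bar_top','cross_top','recorder','cover_edge'):
  for r in landmark_of(n,'top')[:2]: print(n,round(r['conf'],2),np.round(w('top',r['position']),4))
for n in ('paper_roll','gel_bottle','spray_bottle','oximeter'):
  for r in landmark_of(n,'top')[:1]: print(n,round(r['conf'],2),np.round(w('top',r['position']),3))
s=state();print(R.from_rotvec(s['ee_rot']).as_matrix().round(3))
```

```text
square_top 0.52 127 320.2 171.8 [ 0.6482 -0.1131  0.084 ]
cross_top 0.58 89 323.5 189.3 [ 0.5964 -0.1205  0.084 ]
cross_top 0.37 98 319.9 172.0 [ 0.6476 -0.1122  0.084 ]
round_top 0.59 78 327.8 206.3 [ 0.5466 -0.1304  0.084 ]
bar_top 0.44 82 331.4 224.2 [ 0.4952 -0.1385  0.084 ]
round_top 0.61 [ 0.5508 -0.1308  0.0864]
square_top 0.42 [ 0.6468 -0.1119  0.0862]
bar_top 0.55 [ 0.4976 -0.1406  0.0858]
cross_top 0.58 [ 0.5939 -0.1163  0.0859]
recorder 0.84 [0.5499 0.0075 0.0012]
cover_edge 0.92 [0.527  0.1253 0.1605]
cover_edge 0.52 [ 0.5949 -0.1196  0.0852]
paper_roll 0.81 [ 0.451  0.248 -0.004]
gel_bottle 0.85 [ 0.571 -0.265 -0.001]
spray_bottle 0.91 [0.774 0.061 0.   ]
oximeter 0.81 [0.608 0.002 0.072]
[[ 0.29  -0.957  0.   ]
 [-0.957 -0.29  -0.   ]
 [ 0.    -0.    -1.   ]]
```

View pics/crop2.png

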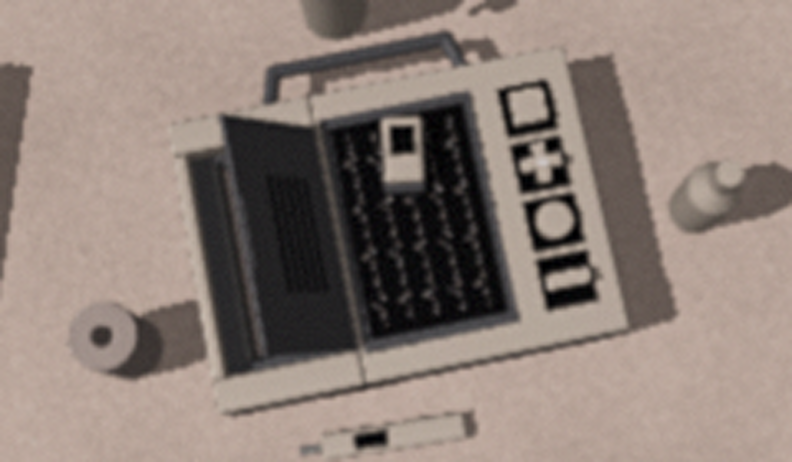

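Call:
{"op": "carry_out", "data": {
  "motion": [
    [[0,0,-10],[0,0,0.113]],
    [[-24,-35,-2],[0,0,0]],
    [[-24,-35,-2],[0,0,0]],
    [[-24,-35,-2],[0,0,0]],
    [[-24,-35,-2],[0,0,0]],
    [[-24,-35,-2],[0,0,0]],
    [[-24,-35,-2],[0,0,0]],
    [[-24,-35,-2],[0,0,0]],
    [[-24,-35,-2],[0,0,0]],
    [[-24,-35,-2],[0,0,0]]
  ],
  "hand": 0
}}

```text
clock: 2.45
position: [0.4676, -0.3757, 0.2597]
ee_rot: [2.413, -2.012, 0.001]
force: [-0.1, -0.4, -0.0]
gripper_width: -0.005
```

```bash
cat >> h.py <<'E'
O=np.array([0.5477,0.0065]);yaw=0.181
X=np.array([np.cos(yaw),np.sin(yaw)]);Y=np.array([-X[1],X[0]])
def go(rx,ry,z):
    s=state();M=R.from_rotvec(s['ee_rot']);p=np.array(s['position'])
    t=np.r_[O+X*rx+Y*ry,z]
    Rt=np.c_[np.r_[-Y,0],np.r_[-X,0],[0,0,-1]]
    print('rec now',np.round([(p[:2]-O)@X,(p[:2]-O)@Y,p[2]],4),'tool mm',np.round(M.inv().apply(t-p)*1000,1),'turn',np.round((M.inv()*R.from_matrix(Rt)).as_rotvec(),4))
E
python3 - <<'E'
from h import *
st();go(0,.11,.22)
E
```

```text
{'clock': 2.45, 'q': [0.7323, 0.3292, -0.1629, 1.6787, 0.058, 1.1377, -0.8363], 'position': [0.4676, -0.3757, 0.2597], 'ee_rot': [2.4128, -2.0119, 0.0011], 'force': [-0.1435, -0.4418, -0.032], 'gripper_width': -0.0046}
rec now [-0.1476 -0.3615  0.2597] tool mm [-471.6 -147.4   39.5] turn [-0.0004 -0.0006 -0.0003]
```

Call:
{"op": "carry_out", "data": {
  "motion": [
    [[-46,-14,0],[0,0,0]],
    [[-46,-14,0],[0,0,0]],
    [[-46,-14,0],[0,0,0]],
    [[-46,-14,0],[0,0,0]],
    [[-46,-14,0],[0,0,0]],
    [[-46,-14,0],[0,0,0]],
    [[-46,-14,0],[0,0,0]],
    [[-46,-14,0],[0,0,0]],
    [[-46,-14,0],[0,0,0]],
    [[0,0,0],[0,0,0]]
  ]
}}

```text
clock: 3.45
position: [0.5159, 0.0613, 0.26]
ee_rot: [-2.422, 1.994, 0.002]
force: [-0.5, -0.3, 0.1]
gripper_width: 0.0
```

Run:
```python
from h import *
st();go(0,.108,.18)
save('top','t3.png');save('scene','s3.png')
```

```text
{'clock': 3.45, 'q': [0.1708, 0.2177, -0.4303, 1.8444, 0.0972, 1.0981, -1.6722], 'position': [0.5159, 0.0613, 0.26], 'ee_rot': [-2.4221, 1.9941, 0.0023], 'force': [-0.4858, -0.2923, 0.0652], 'gripper_width': 0.0004}
rec now [-0.0214  0.0596  0.26  ] tool mm [-47.8 -21.9  80.3] turn [-0.0023  0.0038  0.0122]
```

Call:
{"op": "carry_out", "data": {
  "motion": [
    [[-25,-10,0],[0,0,0.006]],
    [[-23,-10,0],[0,0,0.006]],
    [[0,0,25],[0,0,0]],
    [[0,0,25],[0,0,0]],
    [[0,0,20],[0,0,0]],
    [[0,0,0],[0,0,0]]
  ]
}}

```text
clock: 4.15
position: [0.5256, 0.1009, 0.1866]
ee_rot: [2.393, -2.026, -0.005]
force: [-0.5, 0.3, 0.7]
gripper_width: 0.004
```

Run:
```python
from h import *
go(0,.108,.14)
im,_=save('scene','s4.png')
cv2.imwrite('pics/s4c.png',cv2.resize(im[120:300,180:400,::-1],None,fx=3,fy=3,interpolation=cv2.INTER_CUBIC))
```

```text
rec now [-0.0048  0.0968  0.1866] tool mm [-11.3  -4.9  46.5] turn [ 0.0062 -0.0012 -0.0153]
```

View pics/s4c.png

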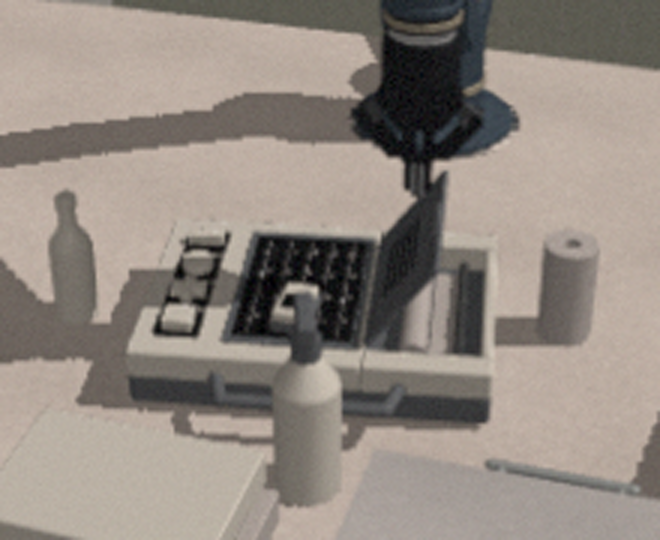

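Call:
{"op": "carry_out", "data": {
  "motion": [
    [[0,-3,18],[0,0,-0.008]],
    [[0,0,18],[0,0,0]],
    [[-6,0,7],[0,0,0]],
    [[-6,0,7],[0,0,0]],
    [[-6,0,7],[0,0,0]],
    [[-5,0,8],[0,0,0]],
    [[-5,0,8],[0,0,0]],
    [[-5,0,8],[0,0,0]]
  ]
}}

```text
clock: 5.0
position: [0.5248, 0.1374, 0.108]
ee_rot: [-2.409, 2.015, -0.001]
force: [0.5, -1.6, 1.5]
gripper_width: 0.001
```

Run:
```python
from h import *
st();go(0,.135,.074)
im,_=save('scene','s5.png')
cv2.imwrite('pics/s5c.png',cv2.resize(im[120:300,180:400,::-1],None,fx=3,fy=3,interpolation=cv2.INTER_CUBIC))
```

```text
{'clock': 5.0, 'q': [-0.0075, 0.4328, -0.4138, 1.9523, 0.2373, 0.8019, -1.9468], 'position': [0.5248, 0.1374, 0.108], 'ee_rot': [-2.4085, 2.0155, -0.0014], 'force': [0.459, -1.5791, 1.5323], 'gripper_width': 0.0012}
rec now [0.0011 0.1329 0.108 ] tool mm [-2.1  1.1 34. ] turn [-0.0014 -0.     -0.0038]
```

View pics/s5c.png

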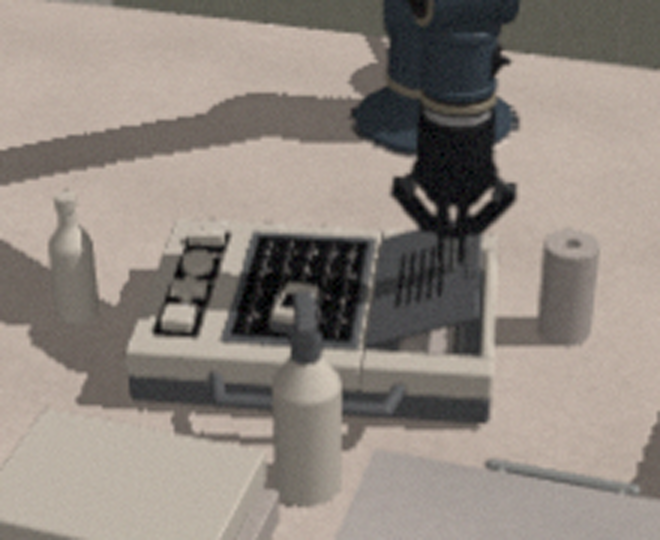

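Call:
{"op": "carry_out", "data": {
  "motion": [
    [[-1,0,8],[0,0,0]],
    [[-1,0,8],[0,0,0]],
    [[0,0,7],[0,0,0]],
    [[0,0,6],[0,0,0]],
    [[0,0,4],[0,0,0]],
    [[0,0,2],[0,0,0]],
    [[0,0,0],[0,0,0]]
  ]
}}

```text
clock: 5.75
position: [0.5239, 0.1385, 0.0758]
ee_rot: [2.407, -2.016, 0.002]
force: [-8.4, -1.8, 23.5]
gripper_width: 0.0
```

Call:
{"op": "carry_out", "data": {
  "motion": [
    [[0,0,-20],[0,0,0]],
    [[0,0,-40],[0,0,0]],
    [[0,0,-30],[0,0,0]],
    [[0,0,0],[0,0,0]]
  ]
}}

```text
clock: 6.15
position: [0.5267, 0.1394, 0.1673]
ee_rot: [-2.403, 2.013, -0.008]
force: [0.6, 0.1, 0.1]
gripper_width: -0.001
```

Run:
```python
from h import *
st();go(-.026,-.135,.14)
im,_=save('scene','s6.png')
cv2.imwrite('pics/s6c.png',cv2.resize(im[120:300,180:400,::-1],None,fx=3,fy=3,interpolation=cv2.INTER_CUBIC))
```

```text
{'clock': 6.15, 'q': [0.0166, 0.3576, -0.4401, 1.9, 0.1912, 0.9162, -1.9095], 'position': [0.5267, 0.1394, 0.1673], 'ee_rot': [-2.4033, 2.0131, -0.0082], 'force': [0.6268, 0.1081, 0.0671], 'gripper_width': -0.0011}
rec now [0.0033 0.1345 0.1673] tool mm [269.6  28.2  27. ] turn [-0.0084  0.0002 -0.0048]
```

View pics/s6c.png

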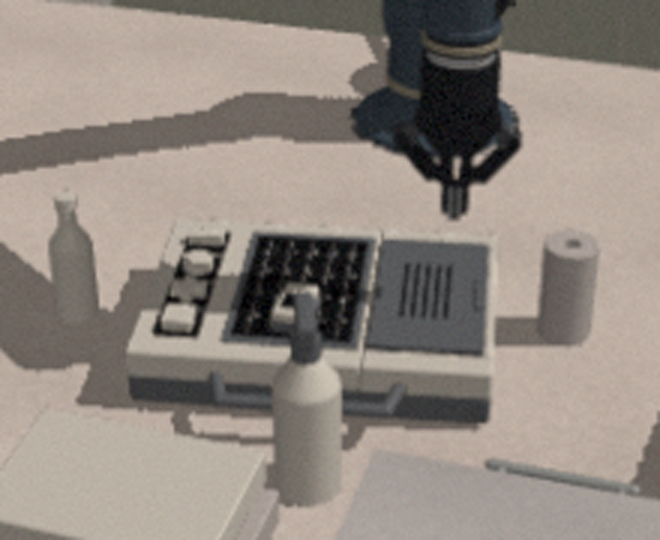

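The picture shows the cover lying flat, with the keys and bystanders unmoved. Next is the round key.

Call:
{"op": "carry_out", "data": {
  "motion": [
    [[38,4,0],[0,0,0]],
    [[38,4,0],[0,0,0]],
    [[38,4,0],[0,0,0]],
    [[38,4,0],[0,0,0]],
    [[38,4,0],[0,0,0]],
    [[38,4,0],[0,0,0]],
    [[38,4,0],[0,0,0]],
    [[0,0,15],[0,0,0]],
    [[0,0,15],[0,0,0]],
    [[0,0,0],[0,0,0]]
  ]
}}

```text
clock: 7.2
position: [0.5405, -0.1284, 0.1298]
ee_rot: [2.405, -2.015, -0.01]
force: [-0.0, -0.1, 0.1]
gripper_width: -0.001
```

Run:
```python
from h import *
st();go(-.026,-.135,.09)
im,_=save('top','t7.png')
cv2.imwrite('pics/t7c.png',cv2.resize(im[140:280,200:400,::-1],None,fx=4,fy=4,interpolation=cv2.INTER_CUBIC))
im,_=save('scene','s7.png')
cv2.imwrite('pics/s7c.png',cv2.resize(im[140:280,180:380,::-1],None,fx=4,fy=4,interpolation=cv2.INTER_CUBIC))
```

```text
{'clock': 7.2, 'q': [0.422, 0.4145, -0.3374, 1.9031, 0.1762, 0.86, -1.4002], 'position': [0.5405, -0.1284, 0.1298], 'ee_rot': [2.4052, -2.0153, -0.0098], 'force': [-0.0165, -0.1364, 0.1041], 'gripper_width': -0.001}
rec now [-0.0314 -0.1314  0.1298] tool mm [ 3.7 -5.7 39.8] turn [ 0.0068  0.0025 -0.0051]
```

View pics/s7c.png

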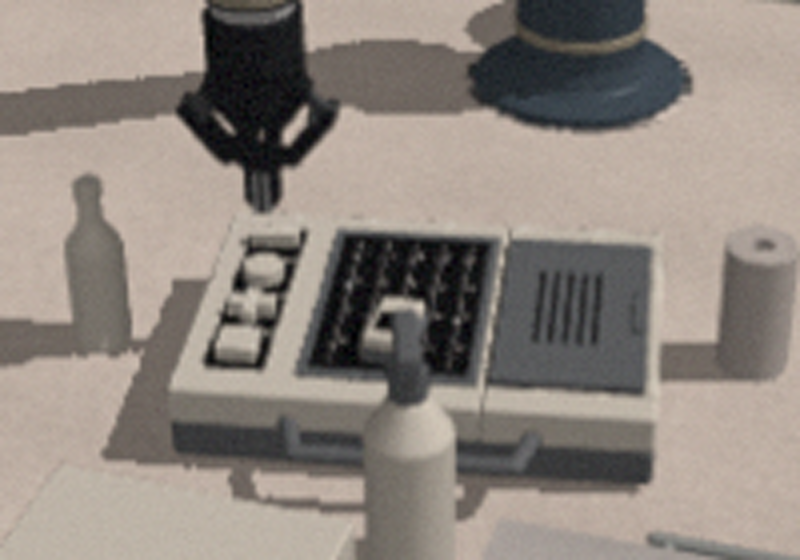

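Call:
{"op": "carry_out", "data": {
  "motion": [
    [[4,-6,0],[0.006,0.002,-0.005]],
    [[0,0,15],[0,0,0]],
    [[0,0,15],[0,0,0]],
    [[0,0,5],[0,0,0]],
    [[0,0,0],[0,0,0]]
  ]
}}

```text
clock: 7.8
position: [0.5495, -0.1308, 0.0974]
ee_rot: [-2.412, 2.009, -0.006]
force: [-0.6, 0.3, 0.1]
gripper_width: -0.002
```

Run:
```python
from h import *
st();go(-.026,-.135,.076)
im,_=save('scene','s8.png')
cv2.imwrite('pics/s8c.png',cv2.resize(im[140:280,180:380,::-1],None,fx=4,fy=4,interpolation=cv2.INTER_CUBIC))
```

```text
{'clock': 7.8, 'q': [0.4105, 0.4651, -0.3249, 1.9146, 0.2031, 0.789, -1.414], 'position': [0.5495, -0.1308, 0.0974], 'ee_rot': [-2.4124, 2.0086, -0.0059], 'force': [-0.6192, 0.3198, 0.0579], 'gripper_width': -0.0015}
rec now [-0.0229 -0.1354  0.0974] tool mm [-0.4  3.2 21.4] turn [-0.0043 -0.0013  0.0011]
```

View pics/s8c.png

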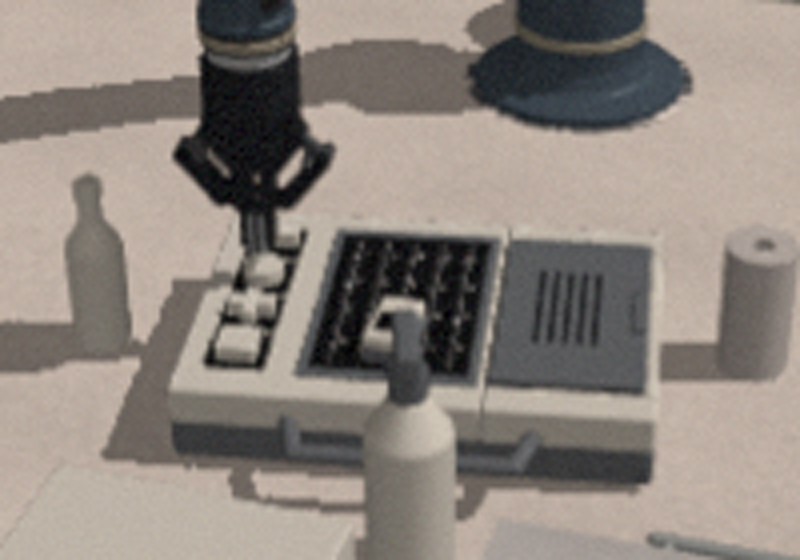

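Call:
{"op": "carry_out", "data": {
  "motion": [
    [[0,3,4],[0,0,0]],
    [[0,0,5],[0,0,0]],
    [[0,0,5],[0,0,0]],
    [[0,0,4],[0,0,0]],
    [[0,0,4],[0,0,0]],
    [[0,0,0],[0,0,0]]
  ]
}}

```text
clock: 8.45
position: [0.5473, -0.1317, 0.0764]
ee_rot: [-2.412, 2.009, -0.008]
force: [-0.8, 0.1, 5.1]
gripper_width: 0.002
```

Call:
{"op": "carry_out", "data": {
  "motion": [
    [[0,0,2],[0,0,0]],
    [[0,0,1],[0,0,0]],
    [[0,0,0],[0,0,0]],
    [[0,0,0],[0,0,0]],
    [[0,0,0],[0,0,0]],
    [[0,0,0],[0,0,0]],
    [[0,0,0],[0,0,0]],
    [[0,0,0],[0,0,0]],
    [[0,0,0],[0,0,0]],
    [[0,0,0],[0,0,0]]
  ]
}}

```text
clock: 9.45
position: [0.5474, -0.1317, 0.0759]
ee_rot: [-2.412, 2.009, -0.01]
force: [-6.8, 0.7, 21.2]
gripper_width: -0.002
```

Call:
{"op": "carry_out", "data": {
  "motion": [
    [[0,0,0],[0,0,0]],
    [[0,0,0],[0,0,0]],
    [[0,0,0],[0,0,0]]
  ]
}}

```text
clock: 9.75
position: [0.5473, -0.1317, 0.0759]
ee_rot: [-2.412, 2.009, -0.01]
force: [-7.1, 0.5, 21.2]
gripper_width: 0.001
```

Run:
```python
from h import *
st()
im,_=save('scene','s9.png')
cv2.imwrite('pics/s9c.png',cv2.resize(im[140:280,180:380,::-1],None,fx=4,fy=4,interpolation=cv2.INTER_CUBIC))
```

```text
{'clock': 9.75, 'q': [0.4036, 0.4913, -0.3149, 1.9349, 0.2202, 0.7418, -1.4278], 'position': [0.5473, -0.1317, 0.0759], 'ee_rot': [-2.4121, 2.0094, -0.0097], 'force': [-7.0938, 0.4516, 21.1896], 'gripper_width': 0.0006}
```

View pics/s9c.png

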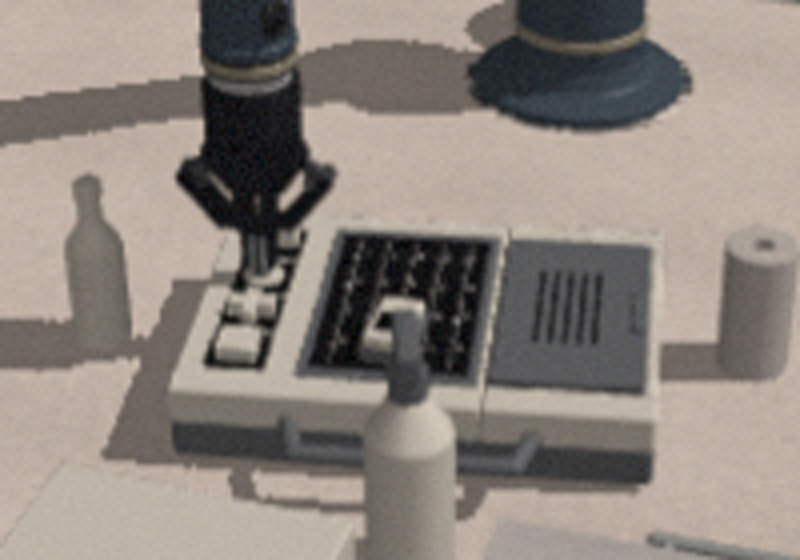

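The round key at about (265,278) is fully down: TCP z is 75.9 mm and the force is 21 N. It has been held for over 1 s. Next I lift off and go to the square key.

Call:
{"op": "carry_out", "data": {
  "motion": [
    [[0,0,-12],[0,0,0]],
    [[0,0,-20],[0,0,0]],
    [[0,0,-8],[0,0,0]],
    [[0,-26,0],[0,0,0]],
    [[0,-26,0],[0,0,0]],
    [[0,-26,0],[0,0,0]],
    [[0,-25,0],[0,0,0]],
    [[0,0,0],[0,0,0]],
    [[0,0,0],[0,0,0]]
  ]
}}

```text
clock: 10.7
position: [0.6479, -0.1126, 0.1129]
ee_rot: [-2.413, 2.008, -0.006]
force: [0.0, 0.3, 0.4]
gripper_width: 0.002
```

Run:
```python
from h import *
st();go(.078,-.135,.09)
```

```text
{'clock': 10.7, 'q': [0.3292, 0.5736, -0.3155, 1.6788, 0.214, 0.9183, -1.4572], 'position': [0.6479, -0.1126, 0.1129], 'ee_rot': [-2.4126, 2.0083, -0.0063], 'force': [0.0003, 0.3098, 0.3811], 'gripper_width': 0.0017}
rec now [ 0.0771 -0.1352  0.1129] tool mm [-0.2 -0.8 22.9] turn [-0.0045 -0.0015  0.0014]
```

Call:
{"op": "carry_out", "data": {
  "motion": [
    [[0,-1,10],[0,0,0]],
    [[0,0,10],[0,0,0]],
    [[0,0,6],[0,0,0]],
    [[0,0,5],[0,0,0]],
    [[0,0,5],[0,0,0]],
    [[0,0,4],[0,0,0]],
    [[0,0,0],[0,0,0]],
    [[0,0,0],[0,0,0]]
  ]
}}

```text
clock: 11.5
position: [0.6488, -0.1131, 0.076]
ee_rot: [-2.412, 2.01, -0.008]
force: [-7.3, -0.5, 13.7]
gripper_width: -0.001
```

Run:
```python
from h import *
st()
im,_=save('scene','s10.png')
cv2.imwrite('pics/s10c.png',cv2.resize(im[140:280,180:380,::-1],None,fx=4,fy=4,interpolation=cv2.INTER_CUBIC))
```

```text
{'clock': 11.5, 'q': [0.3199, 0.6172, -0.3032, 1.7006, 0.2335, 0.8543, -1.4734], 'position': [0.6488, -0.1131, 0.076], 'ee_rot': [-2.4124, 2.0101, -0.0078], 'force': [-7.319, -0.5061, 13.7383], 'gripper_width': -0.0006}
```

View pics/s10c.png

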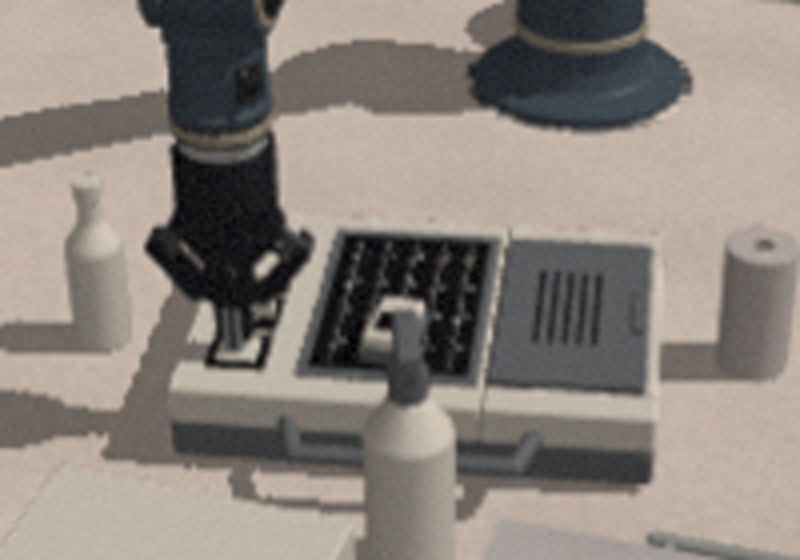

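The square key at about (240,345) is fully down. Next I lift and go to the bar key, 156 mm back along recorder x.

Call:
{"op": "carry_out", "data": {
  "motion": [
    [[0,0,-12],[0,0,0]],
    [[0,0,-20],[0,0,0]],
    [[0,0,-10],[0,0,0]],
    [[0,32,0],[0,0,0]],
    [[0,32,0],[0,0,0]],
    [[0,32,0],[0,0,0]],
    [[0,32,0],[0,0,0]],
    [[0,28,0],[0,0,0]],
    [[0,0,0],[0,0,0]],
    [[0,0,0],[0,0,0]]
  ]
}}

```text
clock: 12.55
position: [0.4963, -0.1412, 0.1153]
ee_rot: [-2.41, 2.009, -0.011]
force: [1.1, -0.4, 0.5]
gripper_width: -0.001
```

Run:
```python
from h import *
st();go(-.078,-.135,.09)
```

```text
{'clock': 12.55, 'q': [0.4748, 0.3719, -0.3429, 2.014, 0.1755, 0.7752, -1.3608], 'position': [0.4963, -0.1412, 0.1153], 'ee_rot': [-2.4101, 2.0087, -0.0108], 'force': [1.139, -0.3807, 0.5372], 'gripper_width': -0.0012}
rec now [-0.0772 -0.136   0.1153] tool mm [-1.1  1.  25.3] turn [-0.0076 -0.0027  0.0002]
```

Call:
{"op": "carry_out", "data": {
  "motion": [
    [[-1,1,10],[-0.007,-0.003,0]],
    [[0,0,10],[0,0,0]],
    [[0,0,7],[0,0,0]],
    [[0,0,5],[0,0,0]],
    [[0,0,5],[0,0,0]],
    [[0,0,5],[0,0,0]],
    [[0,0,0],[0,0,0]],
    [[0,0,0],[0,0,0]]
  ]
}}

```text
clock: 13.35
position: [0.4948, -0.1397, 0.0758]
ee_rot: [2.413, -2.01, -0.002]
force: [-8.5, 3.1, 27.0]
gripper_width: -0.003
```

Run:
```python
from h import *
st()
im,_=save('scene','s11.png')
cv2.imwrite('pics/s11c.png',cv2.resize(im[140:280,180:380,::-1],None,fx=4,fy=4,interpolation=cv2.INTER_CUBIC))
```

```text
{'clock': 13.35, 'q': [0.4533, 0.4322, -0.3244, 2.0406, 0.2093, 0.7014, -1.3931], 'position': [0.4948, -0.1397, 0.0758], 'ee_rot': [2.413, -2.0096, -0.0018], 'force': [-8.5309, 3.0805, 27.0435], 'gripper_width': -0.0026}
```

View pics/s11c.png

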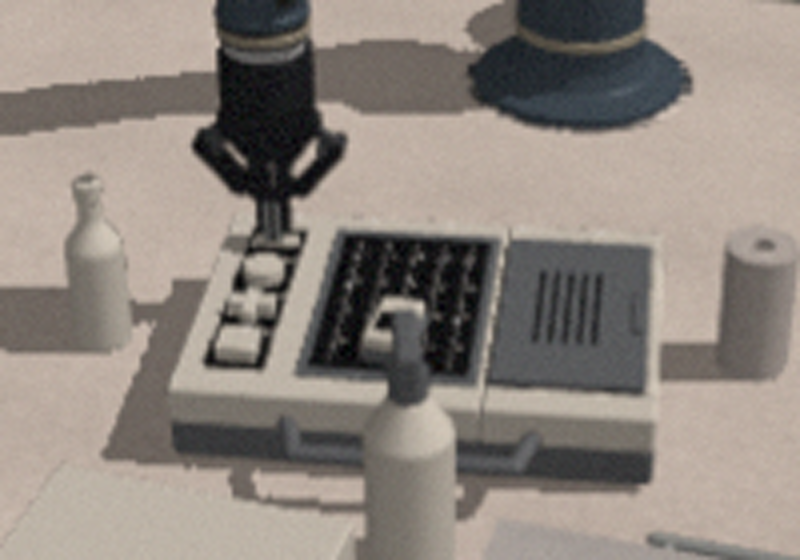

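The bar key is fully down and the other three are up. Lifting clear.

Call:
{"op": "carry_out", "data": {
  "motion": [
    [[0,0,-12],[0,0,0]],
    [[0,0,-25],[0,0,0]],
    [[0,0,-35],[0,0,0]],
    [[0,0,-35],[0,0,0]],
    [[0,0,0],[0,0,0]],
    [[0,0,0],[0,0,0]],
    [[0,0,0],[0,0,0]]
  ]
}}

```text
clock: 14.1
position: [0.494, -0.1402, 0.1788]
ee_rot: [2.413, -2.01, -0.005]
force: [0.0, -0.2, -0.2]
gripper_width: -0.003
```

Run:
```python
from h import *
st()
im,_=save('scene','s12.png')
cv2.imwrite('pics/s12c.png',cv2.resize(im[140:280,180:380,::-1],None,fx=4,fy=4,interpolation=cv2.INTER_CUBIC))
```

```text
{'clock': 14.1, 'q': [0.4984, 0.2899, -0.3642, 1.9527, 0.1271, 0.9243, -1.3181], 'position': [0.494, -0.1402, 0.1788], 'ee_rot': [2.4129, -2.01, -0.0049], 'force': [0.0357, -0.1825, -0.247], 'gripper_width': -0.0032}
```

View pics/s12c.png

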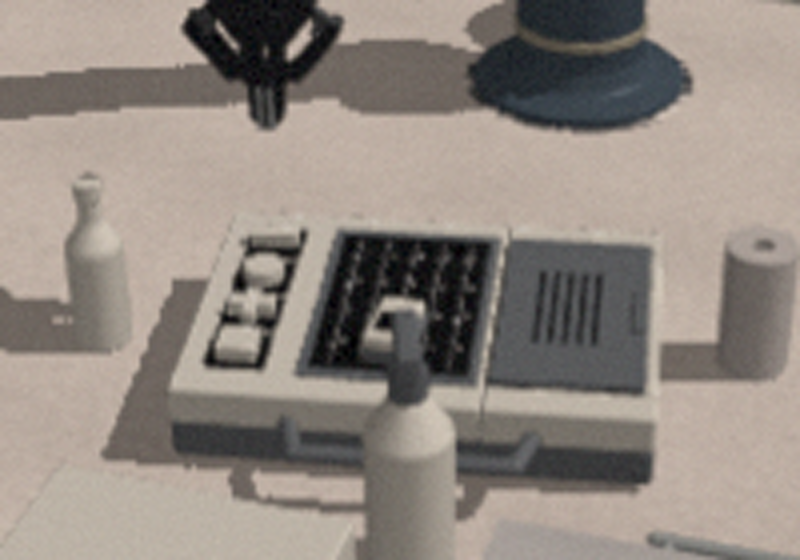

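All four keys, at about (270,240) down to (238,345), are up. The cover is flat, the arm is clear and the bystanders are where they were.

Run:
```python
from h import *
print(hand_in()); st()
```

```text
the job is handed in; nothing more can be done
None
the job is handed in; nothing more can be done
```

I shut the cover with the closed fingertips, then pressed the round, square and bar keys in that order, lifting clear after each. The job is handed in, at about 14 s on the clock; no verdict is reported.

- **Cover:** the tip ended at z = 75.8 mm with 23 N on it, which matches the 76 mm shut height. The later pictures show the cover lying flat.
- **Keys:** at the bottom of each press the tip was at 75.8–76.0 mm, which is full travel. The round key was held down for more than 1.2 s. The cross key was never touched.
- **Last checks:** in the last picture all four keys are up and the cover is shut. The wrist force was about 0 and the arm was about 95 mm above the keys. The bystanders in view had not moved. The dish, jar, glove box and thermometer were outside that cropped picture, and the arm did not work near them.

No check failed. A few early network reports were wrong, such as a low-confidence round key on the table and a second cover edge on the table. I set these aside by comparing them with the pictures.

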